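# Open the ratchet stop of a jar rail and push the timer into the row

### The job

Make room in the jar rail for the kitchen timer: press down the release paddle on the sliding stop and, keeping it pressed, push the stop back (away from the two spice jars) along its bar all the way to the end. Then push the timer straight across the worktop into the space between the right-hand spice jar and the stop, until it stands against the bar. Only push and press gently with the fingers: do not grip or lift anything, do not force the locked stop, and leave the two spice jars, the lemon and the mug where they stand.

Things in the scene. Friction and masses are not known exactly. Their poses are not given: they have to be found in the camera images.
- jar_rail: Jar rail, fixed: steel bar 16 mm thick, 375 mm long, from 14 to 38 mm above the worktop (4 mm ratchet teeth on top), on a wooden end plate (left) and low foot (right). Origin on the worktop under the bar's centre line; x points across the bar away from the robot, y along it to the left. Bar's front face: x = -8 mm. Two spice jars stand before it at y = +140, +94 mm; the stop is right of them.
- stop (a joint): Slide of the wooden stop, m: 0 = near the jars, 0.13 = pushed right back (to -y of the rail). Starts 0 to 0.03. Ratchet, 12 mm pitch: blocked in the opening direction until the release is pressed (it may give up to 12 mm first); pressed, it slides with about 2 N. Jaw plate 75 mm high, reaching 62 mm before the bar's centre line, its left face at rail y = 66 mm minus this value.
- push_face (a point): On the upright wooden wall of the stop's hood just right of the paddle; it faces the rail's +y: push here towards -y of the rail with the fingers that press the paddle. Wall 40 mm wide across the bar, 74 to 94 mm above the worktop; point at its middle, 84 mm up, over the bar's centre line. Moves with the stop.
- release (a joint): Hinge of the steel release paddle, rad: 0 = up, locked (rests at up to about 0.14 if the pawl lies on a tooth), 0.24 = fully down on its stop; the teeth are free above about 0.15. Springs back up when let go. At the pad: about 2 N to start, 6 N fully down.
- release_pad (a point): Point to press on top of the paddle, over the bar's centre line, 70 mm above the worktop when up, 20 mm to the left (+y of the rail) of the wall with push_face. Pad 34 mm wide across the bar, reaching from the wall to 52 mm left of it; hinge 20 mm right of the wall, so it tips down to the left, here by 9.5 mm when fully down (free from about 6 mm). Nothing above it. Moves with stop and paddle.
- timer_center (a point): Kitchen timer, round, 60 mm in diameter, 48 mm high with a bar-shaped grip on its top, about 0.11 kg, standing loose on the worktop in front of the rail. Point on its axis, 22 mm above its underside. It touches the bar when this point is 38 mm in front of the bar's centre line (rail x = -38 mm).
- jar_left_center (a point): Left spice jar of the row, 41 mm diameter, 105 mm high, loose. Point at its centre, 52 mm up. Leave it standing.
- jar_right_center (a point): Right spice jar of the row, same size, next to the sliding stop. Point at its centre, 52 mm up. Leave it standing.
- lemon_center (a point): Whole lemon, 70 x 76 x 64 mm, lying loose on the worktop at the left. Point at its centre, 32 mm up. Bystander.
- mug: Dark green mug, 92 x 128 x 95 mm with its handle, standing loose far left. Origin at the centre of its underside. Bystander.
Not all that is in view belongs to the job. Of the things that look like the part that bears timer_center, take the one that is farthest to the robot's left at the start.

How it is judged:
By the outcome, as a careful person would: the job done as asked, in the order asked, and still so for the second after the job is handed in, with the robot touching nothing.
It also fails if it takes over 58 s, if anything falls off the work surface, if the arm or the gripper's body presses on something with over 40 N, if the wrist force passes 120 N, or if a joint passes its speed limit or range.

### The arm

A 6-joint arm with a two-finger parallel gripper is mounted at the origin on a cart in front of the work surface, level with it; the furniture and walls round the work are solid. World frame = base frame: x ahead of the robot, y to its left, z up, the work surface at z = 0. Lengths are in m, angles in degrees, forces in N, time in s.
With the tool pointing down it reaches from about 0.375 to 0.9 m from the base axis. Payload 3.1 kg.
Tool frame: the origin (TCP) lies midway between the tips of the shut fingers; the grasp point (between the pads) lies 19 mm behind it; z points along the fingers, y is the direction in which the jaws open and shut (so a half turn about z gives the same grasp; the last joint's range is limited). The gripper opens to 87 mm and grips with 3 to 60 N. Pads are 19 mm wide; open, the fingers measure 117 mm over their backs; the gripper's body (75 mm by 190 mm) begins 51 mm behind the grasp point.
Start: joints at [-82.133, 30.224, 82.088, -0, 67.689, -10.227], TCP at [0.194, -0.594, 0.223] pointing down, gripper open.
Joint ranges: [-176.69, 176.69], [-43.24, 126.21], [12.49, 139.97], [-82, 262], [0, 151.66], [-163.58, 163.58]. Speed limits (degrees/s): [159.86, 159.86, 180, 180, 180, 180].

### API

Orientations are given as a 3x3 rotation matrix whose columns are the frame's x, y, z axes.
In Python, from rig import status, vision, bot, models gives the robot as it stands.
- The arm moves only by the tool send_rows, never from a script. Its argument "moves" is a list of rows, each a list of 7 numbers: the shift along the tool's x, y, z in units of 25 mm (1.0 is 25 mm), then the turn, a rotation vector about the tool's x, y, z in units of 10 degrees (1.0 is 10 degrees), then the closure, from -1 (fully open) to 1 (shut), so that 0 is half open. In form: [[dx, dy, dz, rx, ry, rz, hand], ...]. A call has 1 to 12 rows; each row shifts and turns the commanded pose from where the row before left it, along the tool's axes as they then stand; what a row does not reach is not made up. A row lasts 1/8 s, in which the tool goes at most 62.5 mm and 10.7 degrees, less where a joint would pass 70% of its speed; a pose out of reach is approached as far as the arm can. A call is refused whole if a number of a shift passes 1 or a number of a turn 1, either way. A call with a gripper value outside its range is refused whole. The fingers move at their own pace and stop on an object; the grip force is fixed at half the most. Time passes only in rows, so rows that do not move let the fingers close. It gives the time, the measured TCP pose, the force and the opening at its end, in the units of the state.
- status.read_state(): the state, without advancing time (a new reading comes with each control period).
- vision.capture(name): name is "side" or "top" or "wrist"; returns a dict with "img" (480x640x3 uint8, red, green, blue), "depth" (480x640 float32, m along the optical axis (not along the pixel's ray), 0 where there is no reading), "fx", "fy", "cx", "cy" (pixels), "distortion" ([k1, k2, p1, p2, k3] as OpenCV has them; the pictures are not rectified), "pose" (4x4, takes a point from camera to world coordinates); the wrist camera has in their place "hand_eye" (4x4, takes a point from camera to tool coordinates, whose origin is the TCP and whose axes are the flange's). Camera axes: x right, y up, looking along -z (the intrinsics and any distortion apply to the point x, -y, -z); pixel columns grow to the right and rows downward; lengths in m; the calibration is good to about 2 mm. A picture is of the moment at which its call begins: read the wrist's pose just before it.
- bot.hand_in(): hands the job in, once; it reports no verdict.
Trained networks look in the newest picture that a camera, given by its name, has taken for a name from the list of things; names that differ only in an ending like _2 or _b are one class to them, and where a whole thing is asked for, a point or a joint stands for the part that bears it (a point fixed in the world has none). Each returns a list of dicts, best first, with "confidence" (0 to 1); they miss things now and then, are a little off and sometimes report something else, mostly with a low value. They report only what shows in the picture. A call takes as long as a camera call. They do not tell look-alikes from the thing itself.
- models.masks_of(camera, name): "mask" (480x640 bool, what is visible of it) and "extent" ([left, top, right, bottom] in pixels, round what is visible of it).
- models.landmark_of(camera, name): "point" ([column, row] in pixels: a listed point, or the origin of a listed thing).
The state is a dict: "time_s": time; "joint_positions": joint angles; "qvel": joint speeds; "tau": joint torques, N m; "position": TCP position; "tcp_rot": TCP orientation; "force": force on the tool from outside, world axes, zero at the start; "moment": the same for the moment, N m; "opening": opening from 0.0 (shut) to 1.0 (fully open).
Only numpy, scipy, OpenCV 4.12 (cv2) and the standard library are available. Lean on these libraries where they do the work, as an engineer would, in place of code of your own. Each camera call takes 0.05 s, during which the arm holds its last target.

## Working session

There is one attempt and no reset: what is moved stays moved. The work goes in short steps, Python scripts to look and compute and a tool call to move; the robot and the scene stay as the last step left them, time stands still between calls to the robot, and variables do not carry over. Pictures are saved under pics/ and viewed, and the job is handed in when it is done.

Besides the shell and the picture viewer there is one more tool, called by a JSON object that holds its "op" and its "data", one argument or row to a line. send_rows: Moves the arm, as the interface text tells. Its arguments: {"type":"object","properties":{"moves":{"type":"array"}},"required":["moves"]}

```bash
ls; mkdir -p pics; cat > h.py <<'E'
import numpy as np, cv2
from rig import status, vision, bot, models
def cap(n,save=None):
    s=status.read_state(); c=vision.capture(n)
    if 'pose' in c: P=np.array(c['pose'])
    else:
        T=np.eye(4);T[:3,:3]=np.array(s['tcp_rot']);T[:3,3]=s['position'];P=T@np.array(c['hand_eye'])
    c['P']=P
    if save: cv2.imwrite('pics/'+save,c['img'][:,:,::-1])
    return c
def K(c): return np.array([[c['fx'],0,c['cx']],[0,c['fy'],c['cy']],[0,0,1.]])
def ray(c,uv):
    p=cv2.undistortPoints(np.array([[uv]],float),K(c),np.array(c['distortion'],float))[0,0]
    d=np.array([p[0],-p[1],-1.]); return c['P'][:3,3],c['P'][:3,:3]@d
def atz(c,uv,z):
    o,d=ray(c,uv); return o+d*(z-o[2])/d[2]
def dep(c,uv):
    o,d=ray(c,uv); return o+d*c['depth'][int(uv[1]),int(uv[0])]
def cloud(c,mask):
    v,u=np.nonzero(mask&(c['depth']>0)); 
    p=cv2.undistortPoints(np.stack([u,v],1).astype(float)[:,None],K(c),np.array(c['distortion'],float))[:,0]
    d=np.c_[p[:,0],-p[:,1],-np.ones(len(p))]*c['depth'][v,u][:,None]
    return d@c['P'][:3,:3].T+c['P'][:3,3]
def proj(c,X):
    q=np.linalg.inv(c['P'])@np.r_[X,1]; q=q[:3]*[1,-1,-1]
    return cv2.projectPoints(q[None],np.zeros(3),np.zeros(3),K(c),np.array(c['distortion'],float))[0].ravel()
E
python3 - <<'E'
from h import *
np.set_printoptions(precision=4,suppress=True)
s=status.read_state();print(s['time_s'],s['position'],s['force'],s['opening']);print(np.array(s['tcp_rot']))
hz=dict(jar_rail=0,push_face=.084,release_pad=.07,timer_center=.022,jar_left_center=.052,jar_right_center=.052,lemon_center=.032,mug=0)
for n in ['top','side']:
    c=cap(n,n+'0.png');print(n,c['P'])
    for k,z in hz.items():
        for r in models.landmark_of(n,k): print(n,k,round(r['confidence'],2),np.round(r['point'],1),atz(c,r['point'],z))
print(status.read_state()['time_s'])
E
```

```text
pics
0.0 [ 0.194  -0.5933  0.2215] [-0.5155 -0.988  -1.0193] 1.0008493471917952
[[ 0.9506  0.3105 -0.0003]
 [ 0.3105 -0.9506  0.0022]
 [ 0.0004 -0.0022 -1.    ]]
top [[-0.0209  0.9988 -0.0447  0.4853]
 [-0.9998 -0.021  -0.0027  0.1016]
 [-0.0036  0.0447  0.999   1.1301]
 [ 0.      0.      0.      1.    ]]
top jar_rail 0.7 [359.6 184.4] [0.6566 0.0022 0.    ]
top push_face 0.94 [366.1 175. ] [ 0.6621 -0.0036  0.084 ]
top push_face 0.41 [175.2 194.1] [0.6331 0.3714 0.084 ]
top release_pad 0.81 [356.  180.1] [0.6547 0.0153 0.07  ]
top timer_center 0.86 [421.1 245.9] [ 0.5234 -0.1196  0.022 ]
top timer_center 0.76 [461.5 291.2] [ 0.4281 -0.201   0.022 ]
top timer_center 0.67 [373.4 249.7] [ 0.5176 -0.0208  0.022 ]
top timer_center 0.66 [412.5 298.2] [ 0.4163 -0.0988  0.022 ]
top jar_left_center 0.61 [293.  206.5] [0.6068 0.1415 0.052 ]
top jar_right_center 0.96 [314.2 205.6] [0.6077 0.099  0.052 ]
top jar_right_center 0.31 [218.9 264.4] [0.4938 0.2923 0.052 ]
top lemon_center 0.7 [216.8 265.4] [0.492  0.3001 0.032 ]
top mug 0.96 [177.9 194. ] [0.645  0.3873 0.    ]
side [[ 0.9989 -0.0278  0.0366  0.5937]
 [ 0.0456  0.6919 -0.7205 -0.665 ]
 [-0.0053  0.7214  0.6925  0.8274]
 [ 0.      0.      0.      1.    ]]
side jar_rail 0.73 [375.6 299.4] [0.6607 0.0032 0.    ]
side push_face 0.88 [378.  275.6] [ 0.6602 -0.0034  0.084 ]
side release_pad 0.75 [371.9 274.3] [0.649  0.0121 0.07  ]
side timer_center 0.91 [257.2 332.5] [ 0.4246 -0.1074  0.022 ]
side timer_center 0.68 [304.2 292.7] [ 0.5089 -0.0027  0.022 ]
side timer_center 0.63 [248.9 369.7] [ 0.4214 -0.1903  0.022 ]
side timer_center 0.6 [306.7 337.8] [ 0.5229 -0.1155  0.022 ]
side jar_left_center 0.59 [353.9 234.7] [0.6116 0.1471 0.052 ]
side jar_right_center 0.86 [351.1 253.2] [0.6059 0.0882 0.052 ]
side lemon_center 0.78 [308.8 197.6] [0.4966 0.2998 0.032 ]
side mug 0.72 [367.5 185.1] [0.6482 0.3982 0.    ]
0.9
```

```bash
python3 - <<'E'
import cv2
t=cv2.imread('pics/top0.png');s=cv2.imread('pics/side0.png')
cv2.imwrite('pics/topc.png',cv2.resize(t[130:340,260:520],None,fx=2.8,fy=2.8,interpolation=cv2.INTER_CUBIC))
cv2.imwrite('pics/sidec.png',cv2.resize(s[200:400,210:470],None,fx=2.8,fy=2.8,interpolation=cv2.INTER_CUBIC))
E
```

```text
(no output)
```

View pics/top0.png

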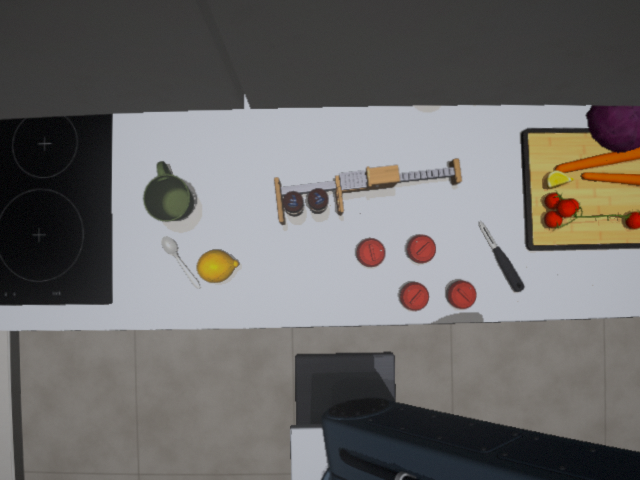

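View pics/topc.png

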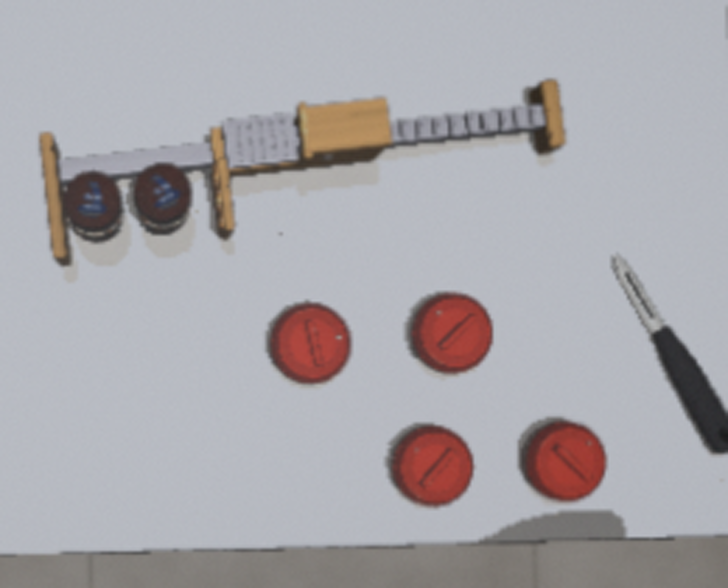

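View pics/sidec.png

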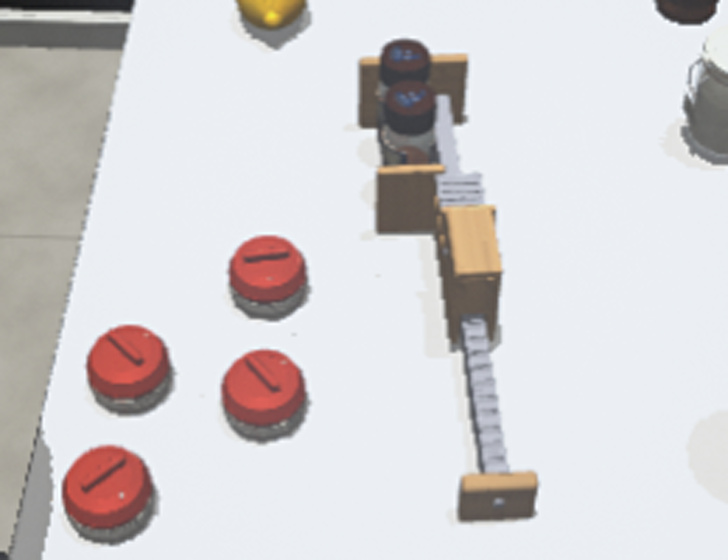

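The four red timers in the top picture are at about (371,252), (421,248), (413,297) and (461,294). The one farthest to the robot's left (largest world y) is at (371,252), next to the stop, so I'll use that one. Next I'll measure the rail pose from depth.

```bash
python3 - <<'E'
from h import *
np.set_printoptions(precision=4,suppress=True)
im=cv2.imread('pics/top0.png');cv2.imwrite('pics/tc.png',cv2.resize(im[200:300,330:450],None,fx=5,fy=5,interpolation=cv2.INTER_CUBIC))
for n in ['top','side']:
    c=cap(n)
    P=cloud(c,np.ones((480,640),bool))
    P=P[(P[:,0]>.3)&(P[:,0]<.8)&(P[:,1]>-.35)&(P[:,1]<.25)]
    t=P[(abs(P[:,2])<.01)&(P[:,0]<.75)]; print(n,'table z',np.median(t[:,2]))
    A=P[(P[:,0]>.57)&(P[:,0]<.76)]
    hist=np.histogram(A[A[:,2]>.012,2],bins=np.arange(.01,.13,.004));print(list(zip(np.round(hist[1],3),hist[0])))
    # bar right of the hood
    b=A[(A[:,2]>.028)&(A[:,2]<.046)&(A[:,1]<-.06)]
    print('bar R',len(b),b.min(0),b.max(0)); 
    h=A[(A[:,2]>.085)&(A[:,1]<.03)]; print('hood',len(h))
    if len(h): 
        r=cv2.minAreaRect(h[:,:2].astype(np.float32)*1000);print(r, np.median(h[:,2]))
    pd=A[(A[:,2]>.058)&(A[:,2]<.074)&(A[:,1]<.06)];print('pad',len(pd),pd.min(0),pd.max(0))
    np.save('pc_'+n,P)
    for k in ['timer_center','jar_rail','release_pad','push_face']:
        for m in models.masks_of(n,k):
            Q=cloud(c,m['mask']); print(k,round(m['confidence'],2),m['extent'],np.median(Q,0),m['mask'].sum())
            if k=='timer_center':
                tp=Q[Q[:,2]>np.percentile(Q[:,2],90)-.012]; print('   circ',cv2.minEnclosingCircle(tp[:,:2].astype(np.float32)*1000),np.percentile(Q[:,2],95))
E
```

```text
top table z 0.00042943701820108426
[(np.float64(0.01), np.int64(52)), (np.float64(0.014), np.int64(171)), (np.float64(0.018), np.int64(63)), (np.float64(0.022), np.int64(48)), (np.float64(0.026), np.int64(61)), (np.float64(0.03), np.int64(61)), (np.float64(0.034), np.int64(375)), (np.float64(0.038), np.int64(464)), (np.float64(0.042), np.int64(229)), (np.float64(0.046), np.int64(90)), (np.float64(0.05), np.int64(35)), (np.float64(0.054), np.int64(23)), (np.float64(0.058), np.int64(30)), (np.float64(0.062), np.int64(29)), (np.float64(0.066), np.int64(188)), (np.float64(0.07), np.int64(382)), (np.float64(0.074), np.int64(271)), (np.float64(0.078), np.int64(55)), (np.float64(0.082), np.int64(19)), (np.float64(0.086), np.int64(31)), (np.float64(0.09), np.int64(230)), (np.float64(0.094), np.int64(298)), (np.float64(0.098), np.int64(59)), (np.float64(0.102), np.int64(354)), (np.float64(0.106), np.int64(304)), (np.float64(0.11), np.int64(9)), (np.float64(0.114), np.int64(0)), (np.float64(0.118), np.int64(0)), (np.float64(0.122), np.int64(0))]
bar R 599 [ 0.6476 -0.2029  0.028 ] [ 0.7014 -0.
[... 2256 characters left out ...]
43.8, 317.4, 274.7, 348.8] [ 0.4247 -0.1136  0.0346] 812
   circ ((421.3433532714844, -103.34941101074219), 28.854806900024414) 0.04338963261153464
timer_center 0.93 [231.6, 357.6, 265.9, 399.7] [ 0.4242 -0.2115  0.0348] 957
   circ ((420.9733581542969, -202.1225128173828), 29.161380767822266) 0.04447521119014276
timer_center 0.91 [289.1, 325.8, 317.7, 358.5] [ 0.5199 -0.1314  0.0352] 787
   circ ((518.4228515625, -122.16788482666016), 28.24433708190918) 0.04442889982578293
jar_rail 0.88 [337.9, 217.9, 401.2, 383.4] [ 0.6542 -0.0341  0.0416] 3378
release_pad 0.63 [364.1, 261.9, 381.2, 272.0] [0.6535 0.0324 0.07  ] 172
push_face 0.75 [344.8, 258.6, 391.1, 323.1] [ 0.6456 -0.0092  0.0688] 1671
```

View pics/tc.png

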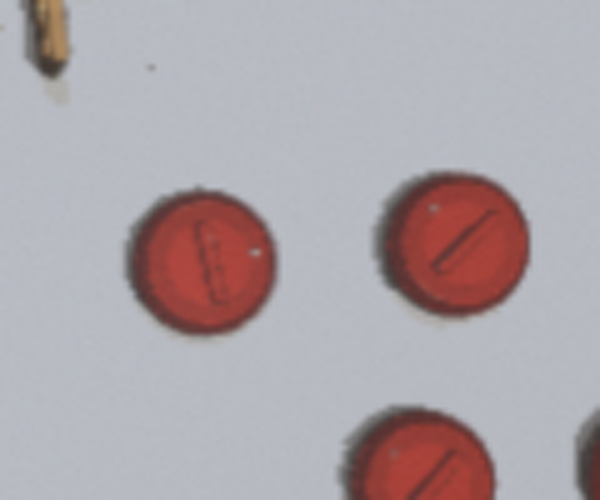

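```bash
python3 - <<'E'
import numpy as np,cv2
np.set_printoptions(precision=4,suppress=True)
for n in ['top','side']:
    P=np.load(f'pc_{n}.npy')
    m=lambda x0,x1,y0,y1,z0,z1:P[(P[:,0]>x0)&(P[:,0]<x1)&(P[:,1]>y0)&(P[:,1]<y1)&(P[:,2]>z0)&(P[:,2]<z1)]
    t=m(.45,.58,-.07,.03,.034,.06); print(n,'timer',cv2.minEnclosingCircle(t[:,:2].astype(np.float32)*1000))
    h=m(.6,.72,-.09,.03,.089,.1); r=cv2.minAreaRect(h[:,:2].astype(np.float32)*1000); print('hood',r,cv2.boxPoints(r).round(1).tolist(),np.median(h[:,2]))
    b=m(.62,.72,-.19,-.07,.032,.046)
    # binned mid
    for y in np.arange(-.18,-.07,.02):
        q=b[(abs(b[:,1]-y)<.008)]; print('  bar',round(y,3),np.percentile(q[:,0],[5,95])if len(q)>5 else 0,len(q))
    b=m(.6,.68,.06,.17,.032,.046)
    for y in np.arange(.07,.17,.02):
        q=b[(abs(b[:,1]-y)<.008)]; print('  barL',round(y,3),np.percentile(q[:,0],[5,95]) if len(q)>5 else 0,len(q))
    for nm,a in dict(endplate=(.57,.68,.155,.25,.04,.09),foot=(.62,.74,-.24,-.17,.043,.09),jaw=(.56,.645,.03,.08,.06,.085),pad=(.62,.7,.0,.06,.063,.076)).items():
        q=m(*a); 
        if len(q)>5: r=cv2.minAreaRect(q[:,:2].astype(np.float32)*1000);print(nm,len(q),np.round(cv2.boxPoints(r),1).tolist(),np.percentile(q[:,2],95))
    for c in [(.607,.099),(.605,.144)]:
        q=m(c[0]-.035,c[0]+.03,c[1]-.022,c[1]+.022,.09,.12); print('jar',cv2.minEnclosingCircle(q[:,:2].astype(np.float32)*1000))
E
```

```text
top timer ((512.0164794921875, -14.586764335632324), 27.187572479248047)
hood ((660.8273315429688, -35.675933837890625), (39.35179138183594, 60.93994140625), 4.203338623046875) [[639.0, -6.699999809265137], [643.4000244140625, -67.5], [682.7000122070312, -64.5999984741211], [678.2000122070312, -3.799999952316284]] 0.09444517774243433
  bar -0.18 [0.6673 0.6946] 80
  bar -0.16 [0.6648 0.6795] 63
  bar -0.14 [0.6639 0.6779] 59
  bar -0.12 [0.6621 0.6761] 59
  bar -0.1 [0.6602 0.6748] 67
  bar -0.08 [0.6587 0.673 ] 51
  barL 0.07 [0.6427 0.659 ] 63
  barL 0.09 [0.6469 0.6567] 44
  barL 0.11 [0.6393 0.6537] 64
  barL 0.13 [0.6381 0.6524] 59
  barL 0.15 [0.6386 0.6506] 48
endplate 281 [[574.0, 169.5], [576.0999755859375, 148.10000610351562], [665.2000122070312, 156.89999389648438], [663.0999755859375, 178.1999969482422]] 0.07928591591273237
foot 105 [[650.0, -180.1999969482422], [651.5999755859375, -201.89999389648438], [700.9000244140625, -198.10000610351562], [699.2999877929688, -176.39999389648438]] 0.048044777861652
jaw 177 [[590.5999755859375, 43.5], [643.7000122070312, 30.5], [652.5
[... 1122 characters left out ...]
663.0, 165.8000030517578], [661.5, 180.3000030517578]] 0.07614726645334112
foot 58 [[650.4000244140625, -194.1999969482422], [651.7999877929688, -204.5], [697.4000244140625, -198.1999969482422], [696.0, -187.89999389648438]] 0.04513056190507018
jaw 300 [[589.9000244140625, 40.900001525878906], [643.2000122070312, 29.5], [653.0, 75.0999984741211], [599.7000122070312, 86.5999984741211]] 0.07947889113431178
pad 237 [[619.4000244140625, 51.099998474121094], [623.2000122070312, 13.0], [671.2999877929688, 17.899999618530273], [667.4000244140625, 56.0]] 0.07408672939493796
jar ((614.6173706054688, 97.4973373413086), 24.07193374633789)
jar ((609.7345581054688, 139.9921112060547), 20.878446578979492)
```

{"op": "send_rows", "data": {
  "moves": [
    [0,0,0,0,0,-1,1],
    [0,0,0,0,0,-1,1],
    [0,0,0,0,0,-1,1],
    [0,0,0,0,0,-1,1],
    [0,0,0,0,0,-1,1],
    [0,0,0,0,0,-1,1],
    [0,0,0,0,0,-1,1],
    [0,0,0,0,0,-0.74,1]
  ]
}}

```text
time_s: 2.4
position: [0.1941, -0.5941, 0.2226]
tcp_rot: [[-0.1, 0.995, 0.0], [0.995, 0.1, 0.0], [0.0, 0.0, -1.0]]
force: [0.1, 0.3, -0.1]
opening: 0.173
```

```bash
cat >> h.py <<'E'
np.set_printoptions(precision=4,suppress=True)
def show():
    s=status.read_state();R=np.array(s['tcp_rot']);p=np.array(s['position'])
    print('t',round(s['time_s'],3),'p',p,'F',np.array(s['force']),'op',round(s['opening'],3),'j',np.array(s['joint_positions']).round(1));print(R)
    return p,R
ex=np.array([.9954,.0955,0]);ey=np.array([-.0955,.9954,0]);ez=np.array([0,0,1.])
O=np.array([.657,0,0])  # on bar centre line, rail frame offset unknown along y
def rail(p): d=np.asarray(p)-O; return np.array([d@ex,d@ey,d[2]])
def unrail(x,y,z): return O+ex*x+ey*y+ez*z
E
python3 - <<'E'
from h import *
p,R=show()
for k,g in dict(over_pad=unrail(0,.011,.13)).items():
    d=R.T@(g-p); print(k,g,d/.025)
print('rail pts: timer',rail([.512,-.0147,0]),'wall',rail([.657,-.0038,0]),'jarR',rail([.607,.0985,0]))
E
```

```text
t 2.4 p [ 0.1941 -0.5941  0.2226] F [ 0.1444  0.2934 -0.115 ] op 0.173 j [-82.1  30.2  82.1   0.   67.7 -87.9]
[[-0.1002  0.995   0.    ]
 [ 0.995   0.1002  0.    ]
 [ 0.      0.     -1.    ]]
over_pad [0.6559 0.0109 0.13  ] [22.2265 20.8056  3.7024]
rail pts: timer [-0.1457 -0.0008  0.    ] wall [-0.0004 -0.0038  0.    ] jarR [-0.0404  0.1028  0.    ]
```

{"op": "send_rows", "data": {
  "moves": [
    [1,0.94,0,0,0,0,1],
    [1,0.94,0,0,0,0,1],
    [1,0.94,0,0,0,0,1],
    [1,0.94,0,0,0,0,1],
    [1,0.94,0,0,0,0,1],
    [1,0.94,0,0,0,0,1],
    [1,0.94,0,0,0,0,1],
    [1,0.94,0,0,0,0,1],
    [1,0.94,0,0,0,0,1],
    [1,0.94,0,0,0,0,1],
    [1,0.94,0,0,0,0,1]
  ]
}}

```text
time_s: 3.78
position: [0.4259, -0.2947, 0.2227]
tcp_rot: [[-0.096, 0.995, 0.0], [0.995, 0.096, -0.0], [-0.0, 0.0, -1.0]]
force: [0.6, -0.5, -0.0]
opening: 0.002
```

{"op": "send_rows", "data": {
  "moves": [
    [1,0.94,0,0,0,0,1],
    [1,0.94,0,0,0,0,1],
    [1,0.94,0,0,0,0,1],
    [1,0.94,0,0,0,0,1],
    [1,0.94,0,0,0,0,1],
    [1,0.94,0,0,0,0,1],
    [1,0.94,0,0,0,0,1],
    [1,0.94,0,0,0,0,1],
    [1,0.94,0,0,0,0,1],
    [1,0.94,0,0,0,0,1],
    [1,0.94,0,0,0,0,1],
    [0,0,0,0,0,0,1]
  ]
}}

```text
time_s: 5.28
position: [0.6572, 0.0049, 0.2224]
tcp_rot: [[-0.099, 0.995, 0.001], [0.995, 0.099, 0.0], [0.0, 0.001, -1.0]]
force: [0.1, -0.5, 0.3]
opening: 0.009
```

```bash
python3 - <<'E'
from h import *
p,R=show()
print(rail(p))
c=cap('wrist','w1.png');print(c['hand_eye'])
for k in ['push_face','release_pad']:
  for r in models.landmark_of('wrist',k): 
    w=atz(c,r['point'],.084 if k[0]=='p' else .07);print(k,r['confidence'],r['point'],w,rail(w))
E
```

```text
t 5.275 p [0.6572 0.0049 0.2224] F [ 0.0999 -0.5198  0.3368] op 0.009 j [ -9.3  32.8  77.2   0.   70.  -15. ]
[[-0.0988  0.9951  0.0009]
 [ 0.9951  0.0988  0.0003]
 [ 0.0002  0.0009 -1.    ]]
[0.0007 0.0049 0.2224]
[[ 0.0007  0.965   0.2622  0.0733]
 [ 1.     -0.0004 -0.001   0.0014]
 [-0.0009  0.2622 -0.965  -0.1624]
 [ 0.      0.      0.      1.    ]]
push_face 0.58 [316.4, 242.6] [ 0.6593 -0.0049  0.084 ] [ 0.0018 -0.005   0.084 ]
release_pad 0.71 [316.6, 209.8] [0.6572 0.0182 0.07  ] [0.0019 0.0181 0.07  ]
```

View pics/w1.png

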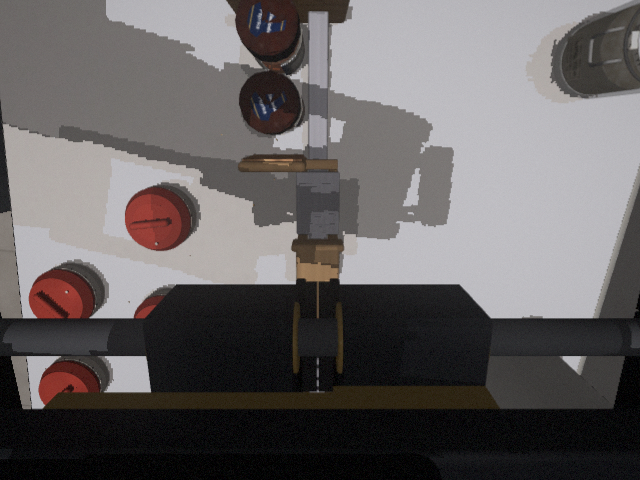

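{"op": "send_rows", "data": {
  "moves": [
    [0.44,0.03,0.8,0,0,0,1],
    [0,0,1,0,0,0,1],
    [0,0,1,0,0,0,1],
    [0,0,1,0,0,0,1],
    [0,0,0.9,0,0,0,1],
    [0,0,0,0,0.6,0,1],
    [0,0,0,0,0.6,0,1],
    [0,0,0,0,0,0,1]
  ]
}}

```text
time_s: 6.42
position: [0.6557, 0.0108, 0.1048]
tcp_rot: [[-0.089, 0.996, -0.019], [0.974, 0.091, 0.206], [0.207, -0.001, -0.978]]
force: [-0.0, 0.1, 0.1]
opening: 0.003
```

```bash
python3 - <<'E'
from h import *
p,R=show();print(rail(p))
print((R.T@(unrail(.0015,.014,.073)-p))/.025)
print('z unit',R.T@ez)
c=cap('side','s2.png');im=c['img'][:,:,::-1]
cv2.imwrite('pics/s2c.png',cv2.resize(im[190:340,290:450],None,fx=4,fy=4,interpolation=cv2.INTER_CUBIC))
E
```

```text
t 6.425 p [0.6557 0.0108 0.1048] F [-0.0492  0.1016  0.0929] op 0.003 j [-14.1  41.5  81.8  12.8  61.3 -26. ]
[[-0.0891  0.9958 -0.0194]
 [ 0.9743  0.0912  0.2059]
 [ 0.2068 -0.0005 -0.9784]]
[-0.0003  0.0108  0.1048]
[-0.1395  0.0726  1.2719]
z unit [ 0.2068 -0.0005 -0.9784]
```

View pics/s2c.png

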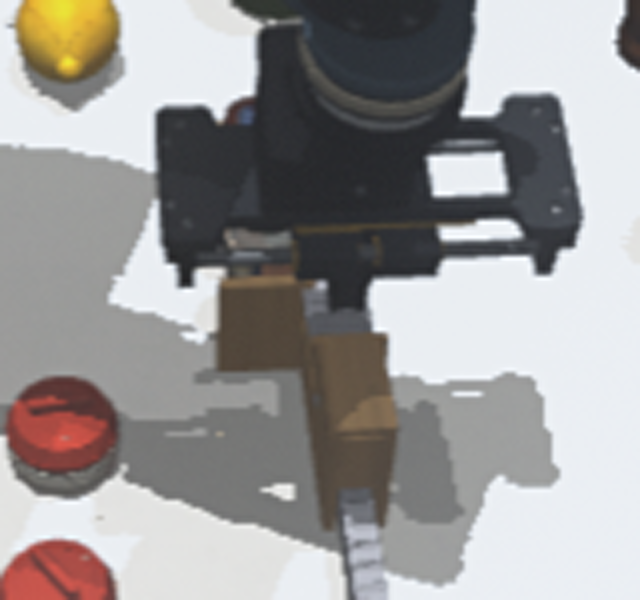

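{"op": "send_rows", "data": {
  "moves": [
    [-0.05,0.07,0.6,0,0,0,1],
    [-0.05,0,0.68,0,0,0,1],
    [0,0,0,0,0,0,1]
  ]
}}

```text
time_s: 6.85
position: [0.656, 0.0196, 0.0716]
tcp_rot: [[-0.094, 0.995, -0.023], [0.973, 0.097, 0.208], [0.209, -0.003, -0.978]]
force: [-1.1, -0.5, 3.3]
opening: 0.004
```

```bash
python3 - <<'E'
from h import *
p,R=show();print(rail(p))
print((R.T@(unrail(.0015,.0145,.068)-p))/.025)
E
```

```text
t 6.85 p [0.656  0.0196 0.0716] F [-1.0811 -0.4501  3.3178] op 0.004 j [-13.4  44.2  82.6  13.4  58.1 -26.5]
[[-0.0943  0.9953 -0.0232]
 [ 0.9734  0.097   0.2076]
 [ 0.2089 -0.003  -0.9779]]
[0.0009 0.0196 0.0716]
[-0.2298  0.025   0.0964]
```

{"op": "send_rows", "data": {
  "moves": [
    [-0.08,0,0.11,0,0,0,1],
    [-0.08,0,0.11,0,0,0,1],
    [-0.07,0,0.1,0,0,0,1],
    [0,0,0,0,0,0,1]
  ]
}}

```text
time_s: 7.35
position: [0.6571, 0.015, 0.0651]
tcp_rot: [[-0.094, 0.995, -0.021], [0.973, 0.096, 0.208], [0.209, -0.001, -0.978]]
force: [-2.4, 2.5, 6.6]
opening: 0.001
```

```bash
python3 - <<'E'
from h import *
p,R=show();print(rail(p))
E
```

```text
t 7.35 p [0.6571 0.015  0.0651] F [-2.3891  2.5308  6.5623] op 0.001 j [-13.8  44.7  82.6  13.5  57.5 -27.1]
[[-0.0937  0.9954 -0.0206]
 [ 0.9734  0.096   0.2081]
 [ 0.2091 -0.0005 -0.9779]]
[0.0016 0.0149 0.0651]
```

{"op": "send_rows", "data": {
  "moves": [
    [-0.01,0,0.08,0,0,0,1],
    [0,0,0,0,0,0,1]
  ]
}}

```text
time_s: 7.6
position: [0.6572, 0.015, 0.064]
tcp_rot: [[-0.094, 0.995, -0.02], [0.973, 0.096, 0.208], [0.209, -0.0, -0.978]]
force: [-2.2, 1.1, 9.6]
opening: 0.005
```

```bash
python3 - <<'E'
from h import *
p,R=show();print(rail(p))
c=cap('side');im=c['img'][:,:,::-1]
cv2.imwrite('pics/s3c.png',cv2.resize(im[240:320,330:430],None,fx=7,fy=7,interpolation=cv2.INTER_CUBIC))
E
```

```text
t 7.6 p [0.6572 0.015  0.064 ] F [-2.2017  1.0646  9.633 ] op 0.005 j [-13.8  44.8  82.7  13.5  57.3 -27.1]
[[-0.0941  0.9954 -0.0203]
 [ 0.9734  0.0963  0.2078]
 [ 0.2088 -0.0002 -0.978 ]]
[0.0017 0.0149 0.064 ]
```

View pics/s3c.png

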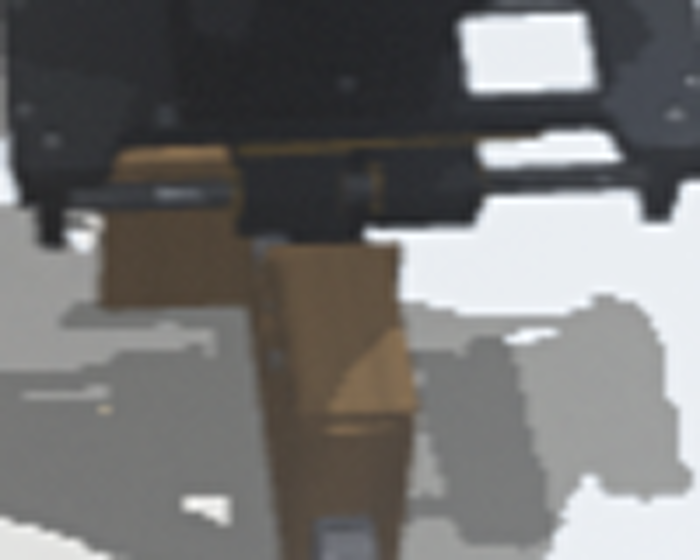

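{"op": "send_rows", "data": {
  "moves": [
    [-0.1,0,-0.04,0,0,0,1],
    [-0.1,0,-0.04,0,0,0,1],
    [-0.1,0,-0.02,0,0,0,1],
    [-0.1,0,-0.02,0,0,0,1],
    [0,0,0,0,0,0,1]
  ]
}}

```text
time_s: 8.28
position: [0.6582, 0.0045, 0.0642]
tcp_rot: [[-0.094, 0.995, -0.02], [0.973, 0.096, 0.208], [0.209, -0.0, -0.978]]
force: [-1.5, 1.3, 6.0]
opening: 0.004
```

```bash
python3 - <<'E'
from h import *
p,R=show();print(rail(p))
c=cap('top','t4.png')
for k in ['push_face']:
  for n in ['top']:
    for r in models.landmark_of(n,k): 
      w=atz(c,r['point'],.084);print(k,r['confidence'],rail(w))
E
```

```text
t 8.275 p [0.6582 0.0045 0.0642] F [-1.5078  1.2512  5.9552] op 0.004 j [-14.7  44.9  82.4  13.4  57.7 -27.8]
[[-0.0938  0.9954 -0.0204]
 [ 0.9735  0.096   0.2076]
 [ 0.2086 -0.0004 -0.978 ]]
[0.0016 0.0043 0.0642]
push_face 0.16 [-0.0372  0.1467  0.084 ]
```

```bash
cat >> h.py <<'E'
def hood(c):
    P=cloud(c,np.ones((480,640),bool));d=P-O;r=np.c_[d@ex,d@ey,d[:,2]]
    h=r[(abs(r[:,0])<.016)&(r[:,1]<.03)&(r[:,1]>-.2)&(r[:,2]>.088)&(r[:,2]<.098)]
    j=r[(r[:,0]<-.02)&(r[:,0]>-.06)&(r[:,1]<.08)&(r[:,1]>-.1)&(r[:,2]>.055)&(r[:,2]<.082)]
    print('hood y pct 2,50',np.percentile(h[:,1],[2,50,98]) if len(h) else None,len(h),'jaw',np.percentile(j[:,1],[5,50,95]) if len(j) else None,len(j))
E
python3 - <<'E'
from h import *
c=cap('side','s4.png');hood(c)
im=c['img'][:,:,::-1]
cv2.imwrite('pics/s4c.png',cv2.resize(im[240:320,330:430],None,fx=7,fy=7,interpolation=cv2.INTER_CUBIC))
P=np.load('pc_side.npy');d=P-O;r=np.c_[d@ex,d@ey,d[:,2]]
h=r[(abs(r[:,0])<.016)&(r[:,1]<.03)&(r[:,1]>-.2)&(r[:,2]>.088)&(r[:,2]<.098)];print('before',np.percentile(h[:,1],[2,50,98]),len(h))
j=r[(r[:,0]<-.02)&(r[:,0]>-.06)&(r[:,1]<.08)&(r[:,1]>-.1)&(r[:,2]>.055)&(r[:,2]<.082)];print(np.percentile(j[:,1],[5,50,95]))
E
```

```text
hood y pct 2,50 [-0.0802 -0.0513 -0.0113] 431 jaw [0.0318 0.0347 0.0377] 82
before [-0.0662 -0.0377 -0.0059] 407
[0.0467 0.0504 0.0793]
```

View pics/s4c.png

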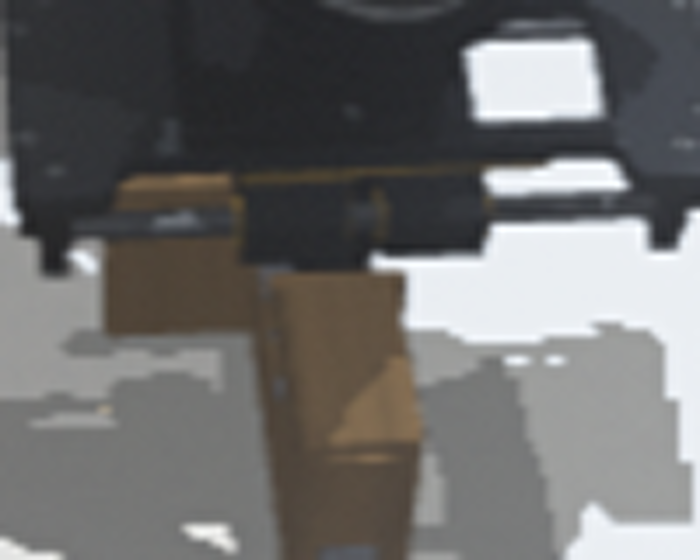

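{"op": "send_rows", "data": {
  "moves": [
    [-0.235,0,-0.05,0,0,0,1],
    [-0.235,0,-0.05,0,0,0,1],
    [-0.235,0,-0.05,0,0,0,1],
    [-0.235,0,-0.05,0,0,0,1],
    [-0.235,0,-0.05,0,0,0,1],
    [-0.235,0,-0.05,0,0,0,1],
    [-0.235,0,-0.05,0,0,0,1],
    [-0.235,0,-0.05,0,0,0,1]
  ]
}}

```text
time_s: 9.43
position: [0.6627, -0.0431, 0.0642]
tcp_rot: [[-0.094, 0.995, -0.021], [0.973, 0.096, 0.208], [0.209, -0.0, -0.978]]
force: [-2.1, 2.5, 6.7]
opening: 0.005
```

```bash
python3 - <<'E'
from h import *
p,R=show();print(rail(p))
c=cap('side','s5.png');hood(c)
E
```

```text
t 9.425 p [ 0.6627 -0.0431  0.0642] F [-2.114   2.4531  6.72  ] op 0.005 j [-18.5  45.5  80.7  12.8  59.5 -31.1]
[[-0.0939  0.9954 -0.0206]
 [ 0.9733  0.0961  0.2082]
 [ 0.2092 -0.0005 -0.9779]]
[ 0.0016 -0.0434  0.0642]
hood y pct 2,50 [-0.1281 -0.0997 -0.0608] 480 jaw [-0.0157 -0.0126  0.0796] 118
```

{"op": "send_rows", "data": {
  "moves": [
    [-0.235,0,-0.05,0,0,0,1],
    [-0.235,0,-0.05,0,0,0,1],
    [-0.235,0,-0.05,0,0,0,1],
    [-0.235,0,-0.05,0,0,0,1],
    [-0.235,0,-0.05,0,0,0,1],
    [-0.16,0,-0.034,0,0,0,1]
  ]
}}

```text
time_s: 10.22
position: [0.666, -0.0772, 0.0642]
tcp_rot: [[-0.094, 0.995, -0.02], [0.973, 0.096, 0.208], [0.209, -0.0, -0.978]]
force: [-1.4, 2.5, 6.7]
opening: 0.005
```

```bash
python3 - <<'E'
from h import *
p,R=show();print(rail(p))
c=cap('side','s6.png');hood(c)
E
```

```text
t 10.225 p [ 0.666  -0.0772  0.0642] F [-1.3993  2.4523  6.7318] op 0.005 j [-21.1  46.1  79.1  12.3  60.9 -33.2]
[[-0.0938  0.9954 -0.0205]
 [ 0.9734  0.096   0.2081]
 [ 0.2091 -0.0004 -0.9779]]
[ 0.0016 -0.0777  0.0642]
hood y pct 2,50 [-0.1623 -0.1335 -0.1006] 507 jaw [-0.0489  0.0755  0.0795] 118
```

Still moving freely. I'll take smaller steps towards the end.

{"op": "send_rows", "data": {
  "moves": [
    [-0.12,0,-0.025,0,0,0,1],
    [-0.12,0,-0.025,0,0,0,1],
    [-0.12,0,-0.025,0,0,0,1]
  ]
}}

```text
time_s: 10.65
position: [0.6669, -0.0861, 0.0642]
tcp_rot: [[-0.094, 0.995, -0.021], [0.973, 0.096, 0.208], [0.209, -0.0, -0.978]]
force: [-2.2, 1.5, 5.8]
opening: 0.005
```

{"op": "send_rows", "data": {
  "moves": [
    [-0.12,0,-0.025,0,0,0,1],
    [-0.12,0,-0.025,0,0,0,1]
  ]
}}

```text
time_s: 10.9
position: [0.6675, -0.0922, 0.0642]
tcp_rot: [[-0.094, 0.995, -0.021], [0.973, 0.096, 0.208], [0.209, -0.001, -0.978]]
force: [-1.6, 2.6, 6.8]
opening: 0.007
```

```bash
python3 - <<'E'
from h import *
p,R=show();print(rail(p))
c=cap('side','s7.png');hood(c)
cv2.imwrite('pics/s7c.png',cv2.resize(c['img'][:,:,::-1][240:400,330:430],None,fx=3.7,fy=3.7,interpolation=cv2.INTER_CUBIC))
E
```

```text
t 10.9 p [ 0.6675 -0.0922  0.0642] F [-1.631   2.5812  6.7542] op 0.007 j [-22.3  46.4  78.4  12.1  61.5 -34.2]
[[-0.094   0.9954 -0.0206]
 [ 0.9734  0.0962  0.2081]
 [ 0.2092 -0.0005 -0.9779]]
[ 0.0016 -0.0928  0.0642]
hood y pct 2,50 [-0.1774 -0.1489 -0.1182] 522 jaw [-0.0641  0.0764  0.0796] 104
```

View pics/s7c.png

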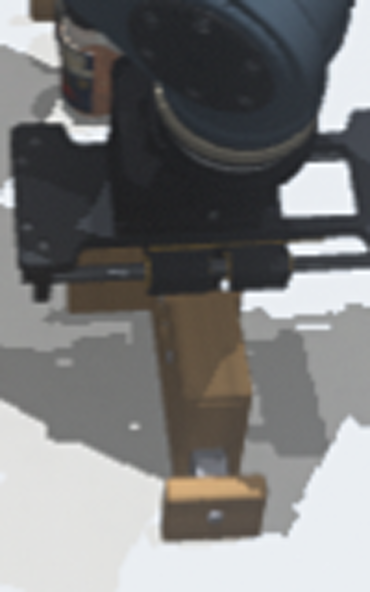

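{"op": "send_rows", "data": {
  "moves": [
    [-0.12,0,-0.025,0,0,0,1],
    [-0.12,0,-0.025,0,0,0,1]
  ]
}}

```text
time_s: 11.2
position: [0.6681, -0.0983, 0.0642]
tcp_rot: [[-0.094, 0.995, -0.021], [0.973, 0.096, 0.208], [0.209, -0.001, -0.978]]
force: [-1.0, 2.4, 6.8]
opening: 0.002
```

{"op": "send_rows", "data": {
  "moves": [
    [-0.1,0,-0.021,0,0,0,1],
    [-0.1,0,-0.021,0,0,0,1]
  ]
}}

```text
time_s: 11.45
position: [0.6682, -0.1008, 0.0643]
tcp_rot: [[-0.093, 0.995, -0.022], [0.972, 0.095, 0.213], [0.214, -0.001, -0.977]]
force: [-1.1, 9.0, 7.1]
opening: 0.009
```

```bash
python3 - <<'E'
from h import *
p,R=show();print(rail(p))
c=cap('side','s8.png');hood(c)
E
```

```text
t 11.45 p [ 0.6682 -0.1008  0.0643] F [-1.0849  8.9814  7.1019] op 0.009 j [-23.   46.6  77.8  12.3  62.2 -34.8]
[[-0.0928  0.9955 -0.0216]
 [ 0.9723  0.0952  0.2133]
 [ 0.2144 -0.0012 -0.9768]]
[ 0.0016 -0.1014  0.0643]
hood y pct 2,50 [-0.1848 -0.1579 -0.1261] 519 jaw [-0.0718  0.0772  0.0796] 67
```

{"op": "send_rows", "data": {
  "moves": [
    [0.06,0,-0.2,0,0,0,1],
    [0.08,0,-0.3,0,0,0,1],
    [0.2,0,-0.6,0,0,0,1],
    [0.21,0,-0.9,0,0,0,1],
    [0.21,0,-0.9,0,-0.6,0,1],
    [0.1,0,-0.9,0,-0.6,0,1],
    [0,0,-0.9,0,0,0,1],
    [0,-0.5,0,0,0,0,1]
  ]
}}

```text
time_s: 12.5
position: [0.6581, -0.1023, 0.1859]
tcp_rot: [[-0.096, 0.995, 0.007], [0.995, 0.097, -0.003], [-0.003, 0.006, -1.0]]
force: [-0.9, -0.2, 0.7]
opening: 0.007
```

```bash
python3 - <<'E'
from h import *
p,R=show();print(rail(p))
c=cap('side','s9.png');hood(c)
cv2.imwrite('pics/s9c.png',cv2.resize(c['img'][:,:,::-1][200:400,230:430],None,fx=3,fy=3,interpolation=cv2.INTER_CUBIC))
c=cap('top','t9.png');hood(c)
for k in ['push_face','timer_center','release_pad']:
    for r in models.landmark_of('top',k): print(k,round(r['confidence'],2),r['point'],rail(atz(c,r['point'],dict(p=.084,t=.022,r=.07)[k[0]])))
cv2.imwrite('pics/t9c.png',cv2.resize(c['img'][:,:,::-1][140:340,260:480],None,fx=3,fy=3,interpolation=cv2.INTER_CUBIC))
E
```

```text
t 12.5 p [ 0.6581 -0.1023  0.1859] F [-0.9048 -0.1999  0.7172] op 0.007 j [-18.4  35.5  78.1  -0.   65.9 -23.9]
[[-0.0965  0.9953  0.0067]
 [ 0.9953  0.0965 -0.0028]
 [-0.0035  0.0064 -1.    ]]
[-0.0087 -0.102   0.1859]
hood y pct 2,50 [-0.1849 -0.157  -0.125 ] 535 jaw [-0.0722 -0.069   0.079 ] 248
hood y pct 2,50 None 0 jaw [-0.0697 -0.064  -0.0605] 132
push_face 0.69 [424.1, 170.4] [ 0.0009 -0.1186  0.084 ]
timer_center 0.91 [370.2, 252.0] [-0.1446 -0.0003  0.022 ]
timer_center 0.65 [420.5, 248.4] [-0.1494 -0.1044  0.022 ]
timer_center 0.65 [413.5, 297.5] [-0.2478 -0.0776  0.022 ]
release_pad 0.58 [413.5, 174.2] [-0.0021 -0.0997  0.07  ]
release_pad 0.24 [290.7, 205.4] [-0.0358  0.1495  0.07  ]
```

View pics/s9c.png

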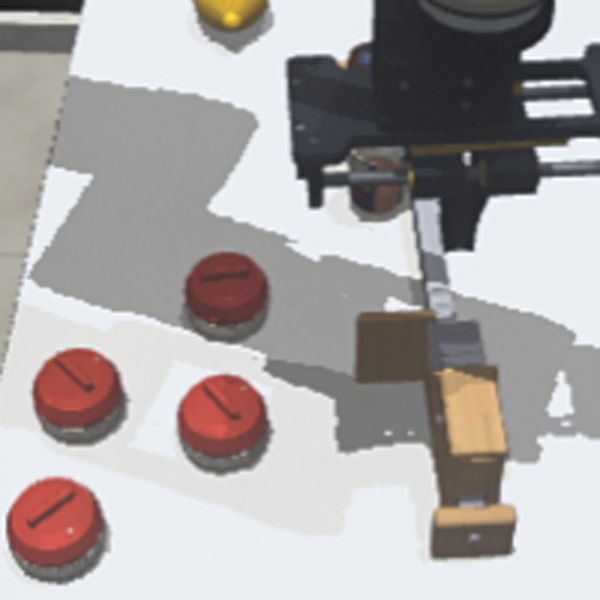

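View pics/t9c.png

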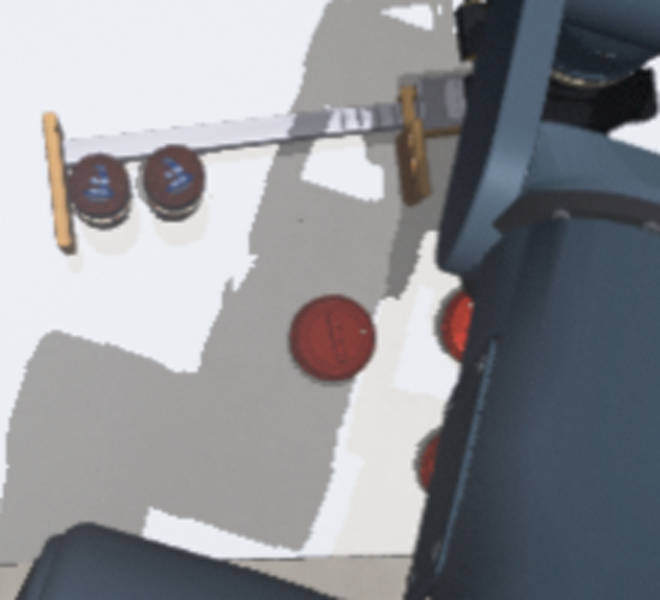

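{"op": "send_rows", "data": {
  "moves": [
    [0.51,-0.9,0,0,0,0,0.15],
    [0.51,-0.9,0,0,0,0,0.15],
    [0.51,-0.9,0,0,0,0,0.15],
    [0.51,-0.9,0,0,0,0,0.15],
    [0.51,-0.9,0,0,0,0,0.15],
    [0.51,-0.9,0,0,0,0,0.15],
    [0.51,-0.9,0,0,0,0,0.15],
    [0.51,-0.9,0,0,0,0,0.15]
  ]
}}

```text
time_s: 13.75
position: [0.4663, -0.0173, 0.1823]
tcp_rot: [[-0.095, 0.995, -0.001], [0.995, 0.095, 0.0], [0.0, -0.001, -1.0]]
force: [-0.0, 0.1, -0.7]
opening: 0.425
```

{"op": "send_rows", "data": {
  "moves": [
    [0,0,0,0,0,1,0.15],
    [0,0,0,0,0,1,0.15],
    [0,0,0,0,0,1,0.15],
    [0,0,0,0,0,1,0.15],
    [0,0,0,0,0,1,0.15],
    [0,0,0,0,0,1,0.15],
    [0,0,0,0,0,1,0.15],
    [0,0,0,0,0,1,0.15],
    [0,0,0,0,0,1,0.15],
    [0,0,0,0,0,0,0.15]
  ]
}}

```text
time_s: 15.0
position: [0.4671, -0.0176, 0.1824]
tcp_rot: [[0.995, 0.097, -0.001], [0.097, -0.995, 0.0], [-0.001, -0.0, -1.0]]
force: [0.0, 0.4, -0.9]
opening: 0.425
```

{"op": "send_rows", "data": {
  "moves": [
    [0,0,0,0,0.9,0,0.15],
    [0,0,0,0,0.8,0,0.15],
    [0,0,0,0,0.8,0,0.15],
    [0,0,0,0,0,0,0.15]
  ]
}}

```text
time_s: 15.5
position: [0.4667, -0.0129, 0.1818]
tcp_rot: [[0.92, 0.104, 0.378], [0.091, -0.994, 0.053], [0.381, -0.014, -0.924]]
force: [0.6, 0.8, -0.2]
opening: 0.429
```

```bash
python3 - <<'E'
from h import *
p,R=show();print(rail(p), 'op mm',status.read_state()['opening']*87)
for z in (.07,.018): print((R.T@(unrail(-.192,0,z)-p))/.025)
c=cap('side','s10.png');cv2.imwrite('pics/s10c.png',cv2.resize(c['img'][:,:,::-1][180:400,190:430],None,fx=2.7,fy=2.7,interpolation=cv2.INTER_CUBIC))
for r in models.landmark_of('side','timer_center'): print(r['confidence'],rail(atz(c,r['point'],.022)))
E
```

```text
t 15.5 p [ 0.4667 -0.0129  0.1818] F [ 0.5696  0.79   -0.2316] op 0.429 j [-23.1  16.8 123.1  29.7  23.4  35.5]
[[ 0.92    0.1039  0.3779]
 [ 0.0906 -0.9945  0.0527]
 [ 0.3813 -0.0142 -0.9243]]
[-0.1906  0.0053  0.1818] op mm 37.293756899836595
[-1.7558  0.2766  4.1095]
[-2.549   0.3062  6.0321]
0.85 [-0.1424  0.0079  0.022 ]
0.77 [-0.2525 -0.169   0.022 ]
0.73 [-0.2443 -0.0738  0.022 ]
0.67 [-0.1464 -0.1069  0.022 ]
```

View pics/s10c.png

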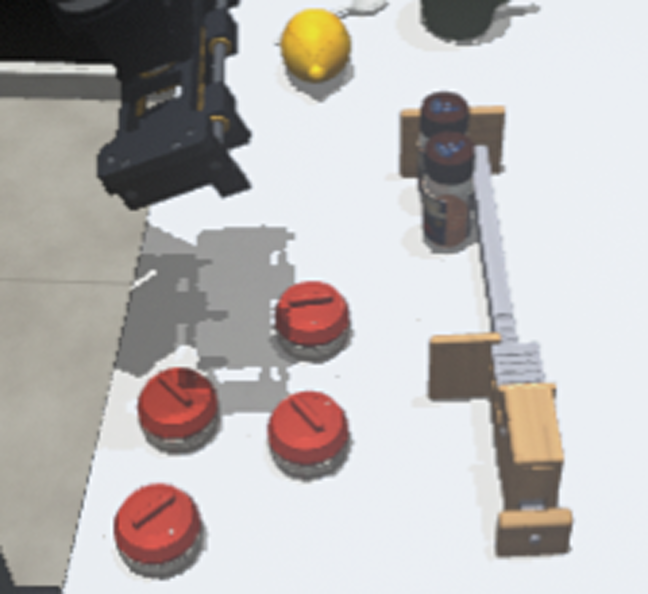

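{"op": "send_rows", "data": {
  "moves": [
    [-0.4,0.1,0.95,0,0,0,0.15],
    [-0.4,0.1,0.95,0,0,0,0.15],
    [-0.4,0.08,0.95,0,0,0,0.15],
    [-0.4,0,0.95,0,0,0,0.15],
    [0,0,0,0,0,0,0.15]
  ]
}}

```text
time_s: 16.23
position: [0.4721, -0.0168, 0.0932]
tcp_rot: [[0.917, 0.107, 0.385], [0.092, -0.994, 0.059], [0.389, -0.019, -0.921]]
force: [0.6, -0.7, -0.4]
opening: 0.424
```

```bash
python3 - <<'E'
from h import *
p,R=show();print(rail(p))
print((R.T@(unrail(-.192,0,.019)-p))/.025)
E
```

```text
t 16.225 p [ 0.4721 -0.0168  0.0932] F [ 0.5876 -0.6627 -0.4168] op 0.424 j [-23.8  30.6 127.7  80.   12.3 -17.4]
[[ 0.9166  0.1075  0.3852]
 [ 0.0916 -0.994   0.0594]
 [ 0.3893 -0.0191 -0.9209]]
[-0.1857  0.001   0.0932]
[-1.3871  0.0923  2.634 ]
```

J5 is getting close to the wrist singularity, and the wide body would come near the jars. I'll push with the shut fingers' flat back instead: tool vertical, narrow side along the rail, so the contact force runs through the timer's centre.

{"op": "send_rows", "data": {
  "moves": [
    [0.38,0,-0.92,0,0,0,1],
    [0.38,0,-0.92,0,0,0,1],
    [0.2,0,-0.5,0,-0.8,0,1],
    [0,0,0,0,-0.8,0,1],
    [0,0,0,0,-0.7,0,1],
    [0,0,0,0,0,0,1]
  ]
}}

```text
time_s: 16.98
position: [0.4796, -0.0066, 0.1438]
tcp_rot: [[0.982, 0.132, 0.132], [0.124, -0.99, 0.067], [0.14, -0.049, -0.989]]
force: [0.6, 0.2, 0.2]
opening: 0.005
```

```bash
python3 - <<'E'
from h import *
p,R=show();print(rail(p))
E
```

```text
t 16.975 p [ 0.4796 -0.0066  0.1438] F [0.6263 0.1574 0.182 ] op 0.005 j [-18.1  24.3 112.7   9.9  37.4  56.9]
[[ 0.9824  0.1318  0.1322]
 [ 0.1238 -0.99    0.067 ]
 [ 0.1398 -0.0494 -0.989 ]]
[-0.1772  0.0104  0.1438]
```

```bash
cat >> h.py <<'E'
from scipy.spatial.transform import Rotation as Ro
Rd=np.c_[ey,ex,-ez]
def rv(R,Rg=Rd): return np.degrees(Ro.from_matrix(R.T@Rg).as_rotvec())/10
E
python3 - <<'E'
from h import *
p,R=show(); Rv=np.c_[ex,-ey,-ez]
print(rv(R,Rv)); print('then z turn -9')
E
```

```text
t 16.975 p [ 0.4796 -0.0066  0.1438] F [0.6263 0.1574 0.182 ] op 0.005 j [-18.1  24.3 112.7   9.9  37.4  56.9]
[[ 0.9824  0.1318  0.1322]
 [ 0.1238 -0.99    0.067 ]
 [ 0.1398 -0.0494 -0.989 ]]
[-0.2977 -0.7989  0.1902]
then z turn -9
```

{"op": "send_rows", "data": {
  "moves": [
    [0,0,0,-0.15,-0.4,0.09,1],
    [0,0,0,-0.15,-0.4,0.1,1],
    [0,0,0,0,0,-1,1],
    [0,0,0,0,0,-1,1],
    [0,0,0,0,0,-1,1],
    [0,0,0,0,0,-1,1],
    [0,0,0,0,0,-1,1],
    [0,0,0,0,0,-1,1],
    [0,0,0,0,0,-1,1],
    [0,0,0,0,0,-1,1],
    [0,0,0,0,0,-1,1],
    [0,0,0,0,0,0,1]
  ]
}}

```text
time_s: 18.48
position: [0.475, -0.0055, 0.1422]
tcp_rot: [[-0.091, 0.996, -0.006], [0.996, 0.091, 0.004], [0.005, -0.006, -1.0]]
force: [0.6, -0.4, 0.8]
opening: 0.009
```

```bash
python3 - <<'E'
from h import *
p,R=show();print(rail(p),rv(R))
print((R.T@(unrail(-.204,-.0005,.1)-p))/.025,(R.T@(unrail(-.204,-.0005,.02)-p))/.025)
E
```

```text
t 18.475 p [ 0.475  -0.0055  0.1422] F [ 0.6497 -0.3563  0.8164] op 0.009 j [-14.3  26.3 107.6   0.2  46.5 -19.6]
[[-0.0911  0.9958 -0.0062]
 [ 0.9958  0.0912  0.0041]
 [ 0.0046 -0.0058 -1.    ]]
[-0.1817  0.0119  0.1422] [-0.0334 -0.0266 -0.025 ]
[-0.5089 -0.8809  1.6893] [-0.5237 -0.8622  4.8892]
```

{"op": "send_rows", "data": {
  "moves": [
    [-0.26,-0.44,0,-0.03,-0.03,-0.02,1],
    [-0.26,-0.44,0,0,0,0,1],
    [0,0,1,0,0,0,1],
    [0,0,1,0,0,0,1],
    [0,0,1,0,0,0,1],
    [0,0,1,0,0,0,1],
    [0,0,0.85,0,0,0,1],
    [0,0,0,0,0,0,1]
  ]
}}

```text
time_s: 19.48
position: [0.4537, -0.0205, 0.02]
tcp_rot: [[-0.096, 0.995, -0.004], [0.995, 0.096, 0.001], [0.001, -0.004, -1.0]]
force: [-0.6, -0.2, 0.1]
opening: 0.007
```

```bash
python3 - <<'E'
from h import *
p,R=show();print(rail(p),rv(R))
c=cap('side','s11.png');cv2.imwrite('pics/s11c.png',cv2.resize(c['img'][:,:,::-1][180:400,190:430],None,fx=2.7,fy=2.7,interpolation=cv2.INTER_CUBIC))
E
```

```text
t 19.475 p [ 0.4537 -0.0205  0.02  ] F [-0.5995 -0.2485  0.0525] op 0.007 j [-16.7  39.5 114.7  -0.   26.  -22.2]
[[-0.0956  0.9954 -0.004 ]
 [ 0.9954  0.0956  0.0008]
 [ 0.0012 -0.0039 -1.    ]]
[-0.2044 -0.001   0.02  ] [-0.0223 -0.0068  0.0005]
```

View pics/s11c.png

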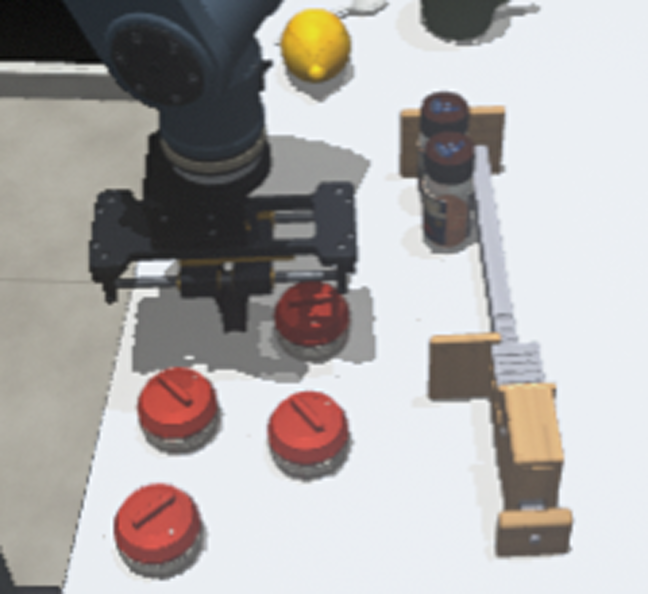

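{"op": "send_rows", "data": {
  "moves": [
    [0,0.2,0,0,0,0,1],
    [0,0.2,0,0,0,0,1],
    [0,0.2,0,0,0,0,1],
    [0,0.2,0,0,0,0,1],
    [0,0.2,0,0,0,0,1],
    [0,0.2,0,0,0,0,1],
    [0,0.2,0,0,0,0,1],
    [0,0.2,0,0,0,0,1],
    [0,0.2,0,0,0,0,1],
    [0,0.2,0,0,0,0,1],
    [0,0.2,0,0,0,0,1],
    [0,0.2,0,0,0,0,1]
  ]
}}

```text
time_s: 21.02
position: [0.5153, -0.0145, 0.0209]
tcp_rot: [[-0.097, 0.995, -0.0], [0.995, 0.097, -0.0], [-0.0, -0.001, -1.0]]
force: [-0.8, 0.3, 1.6]
opening: 0.003
```

```bash
python3 - <<'E'
from h import *
p,R=show();print(rail(p),rv(R))
c=cap('side','s12.png');cv2.imwrite('pics/s12c.png',cv2.resize(c['img'][:,:,::-1][180:400,190:430],None,fx=2.7,fy=2.7,interpolation=cv2.INTER_CUBIC))
for r in models.landmark_of('side','timer_center'): print(r['confidence'],rail(atz(c,r['point'],.022)))
E
```

```text
t 21.025 p [ 0.5153 -0.0145  0.0209] F [-0.837   0.2618  1.6302] op 0.003 j [-14.   41.1 106.   -0.   32.9 -19.6]
[[-0.0969  0.9953 -0.0005]
 [ 0.9953  0.0969 -0.0001]
 [-0.0001 -0.0005 -1.    ]]
[-0.1424 -0.0009  0.0209] [-0.0029  0.0004  0.0079]
0.95 [-0.147  -0.1073  0.022 ]
0.87 [-0.238  -0.0727  0.022 ]
0.74 [ 0.004  -0.0681  0.022 ]
0.71 [-0.1017  0.0103  0.022 ]
0.58 [-0.2578 -0.1725  0.022 ]
0.54 [-0.0286  0.1773  0.022 ]
```

View pics/s12c.png

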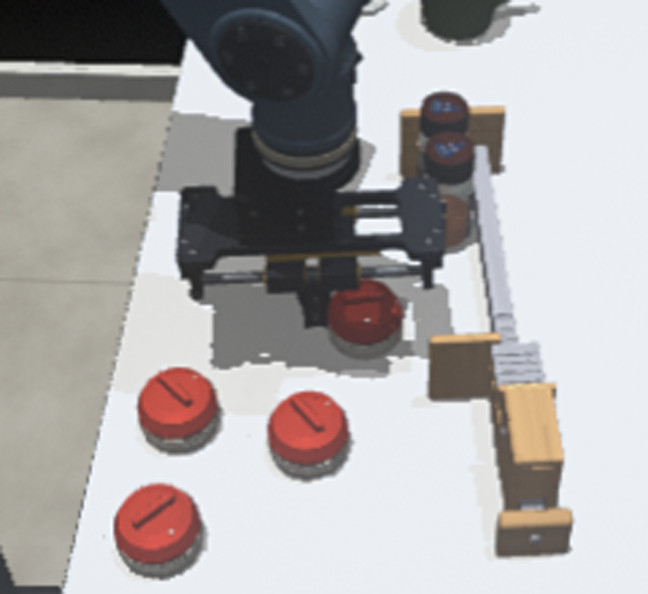

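{"op": "send_rows", "data": {
  "moves": [
    [0,0.2,0,0,0,0,1],
    [0,0.2,0,0,0,0,1],
    [0,0.2,0,0,0,0,1],
    [0,0.2,0,0,0,0,1],
    [0,0.2,0,0,0,0,1],
    [0,0.2,0,0,0,0,1],
    [0,0.2,0,0,0,0,1],
    [0,0.2,0,0,0,0,1],
    [0,0.2,0,0,0,0,1],
    [0,0.2,0,0,0,0,1]
  ]
}}

```text
time_s: 22.38
position: [0.5651, -0.0097, 0.0209]
tcp_rot: [[-0.097, 0.995, -0.0], [0.995, 0.097, -0.0], [-0.0, -0.0, -1.0]]
force: [-0.2, -0.2, 0.4]
opening: 0.005
```

```bash
python3 - <<'E'
from h import *
p,R=show();print(rail(p),rv(R))
c=cap('side','s13.png');cv2.imwrite('pics/s13c.png',cv2.resize(c['img'][:,:,::-1][180:400,190:430],None,fx=2.7,fy=2.7,interpolation=cv2.INTER_CUBIC))
for r in models.landmark_of('side','timer_center'): print(r['confidence'],rail(atz(c,r['point'],.022)))
E
```

```text
t 22.375 p [ 0.5651 -0.0097  0.0209] F [-0.1907 -0.1785  0.4261] op 0.005 j [-12.3  43.   98.7  -0.   38.4 -17.8]
[[-0.0969  0.9953 -0.0005]
 [ 0.9953  0.0969 -0.0001]
 [-0.0001 -0.0005 -1.    ]]
[-0.0924 -0.0009  0.0209] [-0.0028  0.0005  0.008 ]
0.92 [-0.251  -0.1729  0.022 ]
0.68 [-0.055   0.0113  0.022 ]
0.6 [-0.1486 -0.1031  0.022 ]
0.6 [-0.2432 -0.0794  0.022 ]
0.31 [ 0.0126 -0.0777  0.022 ]
```

View pics/s13c.png

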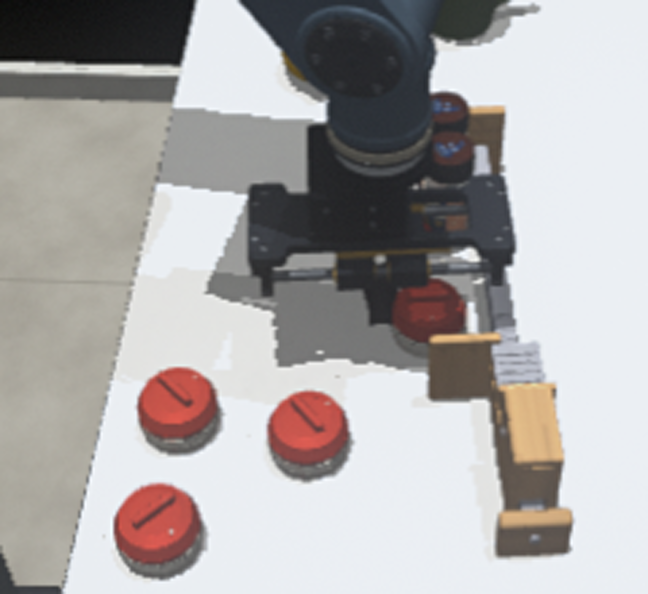

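{"op": "send_rows", "data": {
  "moves": [
    [0,0.16,0,0,0,0,1],
    [0,0.16,0,0,0,0,1]
  ]
}}

```text
time_s: 22.72
position: [0.5728, -0.0089, 0.0209]
tcp_rot: [[-0.097, 0.995, -0.001], [0.995, 0.097, -0.0], [0.0, -0.001, -1.0]]
force: [-0.8, 0.3, -0.6]
opening: 0.005
```

{"op": "send_rows", "data": {
  "moves": [
    [0,0.1,0,0,0,0,1],
    [0,0.08,0,0,0,0,1]
  ]
}}

```text
time_s: 22.98
position: [0.5773, -0.0085, 0.0209]
tcp_rot: [[-0.097, 0.995, -0.001], [0.995, 0.097, -0.0], [-0.0, -0.001, -1.0]]
force: [-1.2, -0.3, 0.4]
opening: 0.004
```

{"op": "send_rows", "data": {
  "moves": [
    [0,0.08,0,0,0,0,1]
  ]
}}

```text
time_s: 23.1
position: [0.5792, -0.0083, 0.0209]
tcp_rot: [[-0.097, 0.995, -0.001], [0.995, 0.097, -0.0], [-0.0, -0.001, -1.0]]
force: [-0.9, -0.6, -0.5]
opening: 0.008
```

{"op": "send_rows", "data": {
  "moves": [
    [0,0.06,0,0,0,0,1]
  ]
}}

```text
time_s: 23.22
position: [0.5808, -0.0082, 0.0209]
tcp_rot: [[-0.097, 0.995, -0.0], [0.995, 0.097, -0.0], [-0.0, -0.0, -1.0]]
force: [-0.3, -0.6, 0.1]
opening: 0.005
```

{"op": "send_rows", "data": {
  "moves": [
    [0,0.08,0,0,0,0,1]
  ]
}}

```text
time_s: 23.35
position: [0.5827, -0.008, 0.0209]
tcp_rot: [[-0.097, 0.995, -0.001], [0.995, 0.097, -0.0], [-0.0, -0.001, -1.0]]
force: [-1.6, 0.1, 0.1]
opening: 0.004
```

{"op": "send_rows", "data": {
  "moves": [
    [0,0.06,0,0,0,0,1]
  ]
}}

```text
time_s: 23.48
position: [0.5835, -0.0078, 0.0208]
tcp_rot: [[-0.097, 0.995, -0.002], [0.995, 0.097, -0.0], [0.0, -0.002, -1.0]]
force: [-3.5, 0.1, 2.1]
opening: 0.004
```

```bash
python3 - <<'E'
from h import *
p,R=show();print(rail(p))
c=cap('side','s14.png');cv2.imwrite('pics/s14c.png',cv2.resize(c['img'][:,:,::-1][250:350,310:410],None,fx=6,fy=6,interpolation=cv2.INTER_CUBIC))
for r in models.landmark_of('side','timer_center'): print(r['confidence'],rail(atz(c,r['point'],.022)))
E
```

```text
t 23.475 p [ 0.5835 -0.0078  0.0208] F [-3.458   0.0728  2.1493] op 0.004 j [-11.7  43.8  95.8  -0.1  40.5 -17.3]
[[-0.0972  0.9953 -0.0023]
 [ 0.9953  0.0972 -0.0001]
 [ 0.0001 -0.0023 -1.    ]]
[-0.0739 -0.0007  0.0208]
0.96 [-0.2492 -0.1727  0.022 ]
0.76 [-0.145  -0.1044  0.022 ]
0.68 [-0.2365 -0.0835  0.022 ]
0.63 [-0.0355  0.0045  0.022 ]
0.35 [-0.0031 -0.014   0.022 ]
```

View pics/s14c.png

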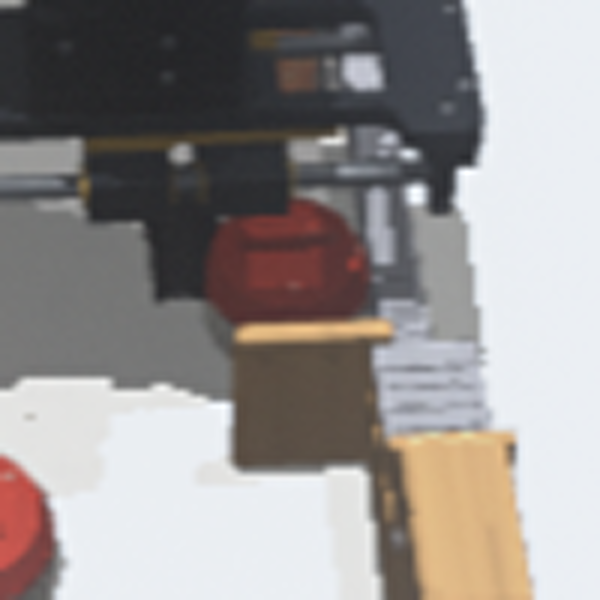

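{"op": "send_rows", "data": {
  "moves": [
    [0,0.05,0,0,0,0,1],
    [0,0,0,0,0,0,1]
  ]
}}

```text
time_s: 23.82
position: [0.5836, -0.0076, 0.0207]
tcp_rot: [[-0.097, 0.995, -0.004], [0.995, 0.097, 0.0], [0.001, -0.004, -1.0]]
force: [-4.9, -1.1, 3.9]
opening: 0.004
```

{"op": "send_rows", "data": {
  "moves": [
    [0,-0.3,0,0,0,0,1],
    [0,-0.6,0,0,0,0,1],
    [0,-0.8,0,0,0,0,1],
    [0,-0.5,-0.5,0,0,0,1],
    [0,-0.5,-1,0,0,0,1],
    [0,-0.5,-1,0,0,0,1],
    [0,-0.5,-1,0,0,0,1],
    [0,-0.8,-1,0,0,0,1],
    [0,-0.8,-1,0,0,0,1],
    [0,0,0,0,0,0,1]
  ]
}}

```text
time_s: 25.08
position: [0.4541, -0.0208, 0.1607]
tcp_rot: [[-0.096, 0.995, 0.005], [0.995, 0.096, -0.001], [-0.002, 0.005, -1.0]]
force: [-0.5, -0.4, -0.3]
opening: 0.007
```

```bash
python3 - <<'E'
from h import *
p,R=show();print(rail(p))
for n in ['side','top']:
    c=cap(n,n+'F.png');hood(c)
    for k,z in dict(timer_center=.022,jar_left_center=.052,jar_right_center=.052,lemon_center=.032,mug=0,push_face=.084).items():
        for r in models.landmark_of(n,k)[:4]: print(n,k,round(r['confidence'],2),atz(c,r['point'],z),rail(atz(c,r['point'],z)))
    P=cloud(c,np.ones((480,640),bool));d=P-O;r=np.c_[d@ex,d@ey,d[:,2]]
    q=r[(r[:,0]<-.01)&(r[:,0]>-.09)&(abs(r[:,1])<.045)&(r[:,2]>.036)&(r[:,2]<.06)]
    if len(q): print(n,'timer circ',cv2.minEnclosingCircle(q[:,:2].astype(np.float32)*1000))
im=cv2.imread('pics/sideF.png');cv2.imwrite('pics/sF.png',cv2.resize(im[180:400,190:430],None,fx=2.7,fy=2.7,interpolation=cv2.INTER_CUBIC))
im=cv2.imread('pics/topF.png');cv2.imwrite('pics/tF.png',cv2.resize(im[140:320,150:480],None,fx=2.4,fy=2.4,interpolation=cv2.INTER_CUBIC))
E
```

```text
t 25.075 p [ 0.4541 -0.0208  0.1607] F [-0.4778 -0.3849 -0.308 ] op 0.007 j [-16.7  22.9 109.8  -0.   47.  -22.3]
[[-0.0963  0.9953  0.0048]
 [ 0.9953  0.0963 -0.0015]
 [-0.0019  0.0046 -1.    ]]
[-0.2039 -0.0013  0.1607]
hood y pct 2,50 [-0.185  -0.1571 -0.1248] 534 jaw [-0.0718 -0.0692  0.079 ] 255
side timer_center 0.82 [ 0.4231 -0.1934  0.022 ] [-0.2513 -0.1701  0.022 ]
side timer_center 0.76 [ 0.4249 -0.0945  0.022 ] [-0.24   -0.0719  0.022 ]
side timer_center 0.61 [ 0.5177 -0.1189  0.022 ] [-0.15   -0.1051  0.022 ]
side timer_center 0.6 [ 0.6223 -0.0016  0.022 ] [-0.0347  0.0017  0.022 ]
side jar_left_center 0.86 [0.6121 0.1406 0.052 ] [-0.0313  0.1442  0.052 ]
side jar_right_center 0.83 [0.6107 0.0835 0.052 ] [-0.0381  0.0876  0.052 ]
side mug 0.95 [0.6492 0.3877 0.    ] [0.0292 0.3867 0.    ]
side mug 0.54 [0.6166 0.0191 0.    ] [-0.0384  0.0228  0.    ]
side mug 0.33 [ 0.6772 -0.0606  0.    ] [ 0.0143 -0.0623  0.    ]
side push_face 0.91 [ 0.6622 -0.1211  0.084 ] [-0.0064 -0.121   0.084 ]
side timer circ ((-38.52242660522461, -3.1983790397644043), 25.588117599487305)
hood y pct 2,50 [-0.1835 -0.1536 -0.1242] 499 jaw [-0.0698 -0.0641 -0.0607] 132
top timer_center 0.71 [ 0.5185 -0.1232  0.022 ] [-0.1496 -0.1094  0.022 ]
top timer_center 0.63 [ 0.6252 -0.0042  0.022 ] [-0.0321 -0.0012  0.022 ]
top timer_center 0.6 [ 0.4232 -0.2028  0.022 ] [-0.2521 -0.1795  0.022 ]
top jar_left_center 0.81 [0.6069 0.1429 0.052 ] [-0.0363  0.1471  0.052 ]
top jar_right_center 0.86 [0.6186 0.106  0.052 ] [-0.0281  0.1092  0.052 ]
top jar_right_center 0.75 [0.4962 0.295  0.052 ] [-0.1318  0.309   0.052 ]
top lemon_center 0.91 [0.4924 0.2991 0.032 ] [-0.1353  0.3134  0.032 ]
top mug 0.96 [0.6446 0.3894 0.    ] [0.0249 0.3888 0.    ]
top push_face 0.72 [ 0.6697 -0.1156  0.084 ] [ 0.0016 -0.1163  0.084 ]
top timer circ ((-37.24076461791992, -3.242717981338501), 26.630346298217773)
```

View pics/sF.png

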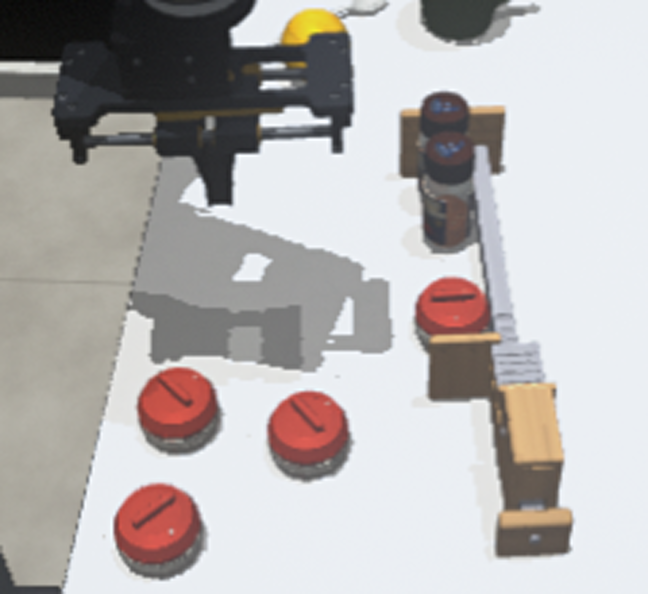

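View pics/tF.png

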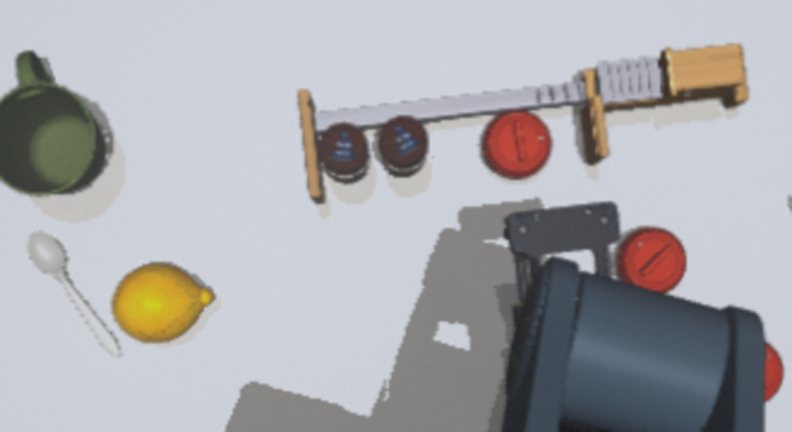

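```bash
python3 -c "
from rig import bot,status
print(bot.hand_in());print(status.read_state()['time_s'])"
```

```text
the job is handed in; nothing more can be done
None
the job is handed in; nothing more can be done
```

The job is done and handed in at about 25 s. The stop is pushed back to its end, and the timer stands against the bar between the right-hand jar and the stop.

- **Stop:** I pressed the paddle down with the shut fingers at about 6–7 N. Holding it there, I slid the stop back about 119 mm. The push took about 2.5 N until it rose to 9 N and the stop no longer moved. After I let go, the stop stayed where it was.
- **Timer:** I took the leftmost of the four red timers and pushed it straight in until it met the bar, where the force rose to about 5 N with no further travel. My last depth fits put it 37 to 38.5 mm in front of the bar's centre line, where 38 mm means touching. It has about 27 mm clear of the stop's jaw.
- **Bystanders:** The jars, mug, lemon and other timers look unmoved, and the robot was clear of everything at hand-in.
- **Change of plan:** I first tried to push the timer between two open, tilted fingers, but dropped that before touching it. The wrist was near a singular position and the gripper body would have come close to the jars.
- **Less certain:** The network's point for the timer read -32 to -35 mm, a few millimetres off the depth fits. Its points for the jars scattered by up to about 2 cm. For those I relied on the depth fits and the pictures. That the stop is at its very end rests on the force rise and the jaw's position, which I could measure only to about 3 mm.

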